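Change a soldering place over to lead-free and lay it out

TASK

Change this soldering place over from leaded (red) to lead-free (green) solder and lay it out for the next trainee: take the red reel off the spindle of the reel stand and stand it in the red tray, then slip the green reel down onto the spindle in its place. Lay the circuit board squarely in the middle of the black mat, its long side along the mat's long side, and stand the flux pot on the mat just behind the middle of the board, on the side away from the robot. Set the brass tip cleaner upright on the bench between the mat and the iron stand, clear of the mat.

Things in the scene. Friction and masses are not known exactly. Their poses are not given: they have to be found in the camera images.
- mat: Black silicone work mat lying on the bench, 200 mm deep (its x) by 240 mm wide (its y) by 3 mm thick, fixed; origin at the centre of its underside, x pointing roughly away from the robot (turned by at most 8 degrees), z up. 'Behind' means towards its +x edge.
- iron_stand: Soldering-iron stand: black block base 110 mm (x) by 60 mm (y) by 22 mm high with a yellow pad and a steel wire coil 38 mm across that rises from the rear half, leaning slightly towards the robot, to 137 mm above the bench within the base's outline; fixed. Origin at the centre of the base's underside. It stands about 90 to 130 mm clear of the mat's left or right edge.
- reel_stand: Solder reel stand: grey round weighted base 84 mm across, 12 mm high, with a thin steel spindle of 8 mm diameter standing upright in the centre up to 74 mm above the bench; fixed. Origin at the centre of the base's underside. It stands on the other side of the mat from the iron stand. At the start the red reel sits on it, on the base, around the spindle.
- tray: Red open plastic tray, 115 mm (x) by 135 mm (y) outside, walls 3 mm thick and 30 mm high, floor 3 mm thick; empty at the start, fixed. Origin at the centre of its underside.
- red_reel: Reel of solder wire with red flanges: 55 mm diameter, 40 mm high, standing on its flange, round bore of 22 mm right through, 0.25 kg. Origin at the centre of its underside, z along the bore. Red = leaded solder.
- green_reel: Reel of solder wire with green flanges, otherwise like the red one: 55 mm diameter, 40 mm high, bore 22 mm, 0.25 kg, standing on the bench. Origin at the centre of its underside, z along the bore. Green = lead-free solder.
- tip_cleaner: Tip cleaner: round brass tin filled with golden wire wool, 60 mm diameter, 32 mm high, 0.14 kg, standing on the bench. Origin at the centre of its underside.
- flux_pot: Flux pot: small closed round tin with an orange lid with a white dot, 44 mm diameter, 26 mm high, 0.06 kg, standing on the bench. Origin at the centre of its underside.
- board: Green practice circuit board on four black standoffs, 56 mm (x) by 100 mm (y), 24 mm high, 0.09 kg. Its underside is 10 mm above the ground; a row of blue terminal blocks, 70 mm long, is flush with each long edge, from 13 to 24 mm high: grip it across these, 56 mm apart along x. Origin on the ground under its centre, y along its long side, z up.
Not all that is in view belongs to the job. Of the things that look like the red_reel, the middle-sized one is meant.

How it is judged (in metres and radians):
At the end, for the whole second after the job is handed in: Green reel down on the stand around the spindle; red reel upright in the tray; board centred on the mat to 15 mm, square to 0.15 rad; flux pot upright on the mat 42-88 mm behind its centre, 25 mm sideways; tip cleaner upright on the bench between mat and iron stand, off the mat; all at rest (horizontal distance between green_reel and reel_stand below 0.01 m and z of green_reel in the frame of reel_stand between 0.009 and 0.016 m and angle between each of green_reel, red_reel, board, flux_pot, tip_cleaner's own z axis and vertical below 0.12 rad and x of red_reel in the frame of tray between -0.05 and 0.05 m and y of red_reel in the frame of tray between -0.06 and 0.06 m and height (world z) of red_reel below 0.007 m and x of board in the frame of mat between -0.015 and 0.015 m and y of board in the frame of mat between -0.015 and 0.015 m and angle between the y axis of board and the y axis of mat, either way round below 0.15 rad and z of board in the frame of mat between 0 and 0.007 m and x of flux_pot in the frame of mat between 0.042 and 0.088 m and y of flux_pot in the frame of mat between -0.025 and 0.025 m and z of flux_pot in the frame of mat between 0 and 0.007 m and x of tip_cleaner in the frame of mat between -0.07 and 0.07 m and x of tip_cleaner in the frame of iron_stand between -0.07 and 0.07 m and horizontal distance between tip_cleaner and mat below 0.25 m and horizontal distance between tip_cleaner and iron_stand below 0.15 m and (y of tip_cleaner in the frame of mat above 0.147 m or y of tip_cleaner in the frame of mat below -0.147 m) and height (world z) of tip_cleaner below 0.002 m and linear speed of each of red_reel, green_reel, tip_cleaner, flux_pot, board below 0.02 m/s); the robot touches nothing.
It also fails if it takes over 128 s, if anything falls off the work surface, if the arm or the gripper's body presses on something with over 40 N, if the wrist force passes 120 N, or if a joint passes its speed limit or range.

ROBOT

A 6-joint arm with a two-finger parallel gripper is mounted at the origin on the work surface. World frame = base frame: x ahead of the robot, y to its left, z up, the work surface at z = 0. Lengths are in m, angles in degrees, forces in N, time in s.
With the tool pointing down it reaches from about 0.15 to 0.775 m from the base axis. Payload 6.1 kg.
Tool frame: the origin (TCP) lies at the very end of the fingers, on their centre line; the grasp point (between the pads) lies manip.grip_point_offset behind it (manip.grip_point_offset is the distance from the TCP to the grasp point, in m); z points along the fingers, y is the line along which they close (so a half turn about z gives the same grasp; the last joint's range is limited). The gripper opens to 85 mm and grips with 20 to 120 N. Pads are 22 mm wide; open, the fingers measure 114 mm over their backs; the gripper's body (76 mm by 85 mm) begins 54 mm behind the grasp point. The pads swing forward as they close: fully open they stand 13 mm farther back than shut.
Start: joints at [-63.14, 7.208, -2.269, 80.523, 0, 90], TCP at [0.237, -0.468, 0.231] pointing down, gripper open.
Joint ranges: [-155.77, 155.77], [-54.66, 111.73], [-72.52, 77.12], [-102.08, 115.82], [-83.92, 84.16], [-180, 180]. Speed limits (degrees/s): [136.94, 136.94, 172.46, 180, 180, 180].

INTERFACE

Orientations are given as [roll, pitch, yaw] about the fixed x, y, z axes, in that order (R = Rz(yaw) Ry(pitch) Rx(roll)).
In Python, from station import manip, kin, cams, workorder gives the robot as it stands. Calls block until the motion is done:
- manip.movep(position, orientation): joint-space move of the TCP to a pose.
- manip.line_to(position, vel=0.15, rotation=None, max_force=None): straight line of the TCP; rotation=None keeps the orientation; vel is the mean speed in m/s. With max_force (N) it stops when the force on the tool has changed by that much, and returns True; else False.
- manip.move_joints(angles): joint-space move.
- manip.open_jaws() and manip.close(): open the fingers fully, or close them until they stop; the grip force is fixed at half the most.
- manip.dwell(seconds).
- kin.solve_ik(position, orientation): joint angles nearest the present ones, or None.
- cams.read_camera(name): name is "scene" or "top" or "wrist"; returns the picture (400x640x3 uint8, red, green, blue); there is no depth.
- cams.camera_params(name): a dict with "vfov" (degrees; the focal length in pixels is half the picture's height over the tangent of half this angle, whatever the lens; pixels are square), "cx", "cy" (the principal point, pixels), "k1" (the pictures are not rectified: a ray, as slopes to the right and down, at radius r is drawn at 1 + k1 r^2 times it, then the intrinsics apply), "extrinsics" (4x4, takes a point from camera to world coordinates). Camera axes: x right, y down, z forward; pixel columns grow to the right and rows downward; lengths in m; the calibration is good to about 2 mm. A picture is of the moment at which its call begins: read the wrist's pose just before it. camera_params takes no time and is no camera call; for the wrist camera it gives the pose at the moment of the call.
A pose or a line that the arm cannot do raises manip.Unreachable and nothing moves.
- workorder.close_job(): hands the job in; it is judged then, once.
Readings, each from a call of its own:
- manip.read_time_s(): time.
- manip.read_joint_positions(): joint angles.
- manip.read_dq(): joint speeds.
- manip.read_joint_torque(): joint torques, N m.
- manip.read_eef_pos(): TCP position.
- manip.read_tcp_rot(): TCP orientation.
- manip.read_wrist_force(): force on the tool from outside, world axes, zero at the start.
- manip.read_ft_torque(): the same for the moment, N m.
- manip.read_opening(): finger opening in m.
- manip.read_gripper_force(): force on a finger pad.
Only numpy, scipy, OpenCV 4.12 (cv2) and the standard library are available. Lean on these libraries where they do the work, as an engineer would, in place of code of your own. Each camera call takes 0.05 s, during which the arm holds its last target. There are 200 camera calls.

## Working session

There is one attempt and no reset: what is moved stays moved. The work goes in short steps, each a Python script; the robot and the scene stay as the last script left them, time stands still between calls to the robot, and variables do not carry over. Pictures are saved under pics/ and viewed, at most 14 in all, crops included, and the job is handed in when it is done.

```bash
ls; mkdir -p pics
python3 - <<'E'
from station import manip,kin,cams
import cv2
for n in("scene","top"):
    p=cams.camera_params(n);print(n,{k:(v if k!='extrinsics' else [list(map(lambda q:round(float(q),4),r)) for r in v]) for k,v in p.items()})
    cv2.imwrite(f"pics/{n}0.png",cams.read_camera(n)[:,:,::-1])
print(manip.grip_point_offset,manip.read_tcp_rot(),manip.read_time_s())
E
```

```text
pics
scene {'vfov': 56.53685077848115, 'cx': 323.3557795762308, 'cy': 198.66376390671616, 'k1': -0.0901717085954405, 'extrinsics': [[0.8406, 0.419, -0.3432, 0.8362], [0.5415, -0.6632, 0.5168, -0.4987], [-0.011, -0.6202, -0.7844, 0.7733], [0.0, 0.0, 0.0, 1.0]]}
top {'vfov': 46.526158487609806, 'cx': 323.38507797454804, 'cy': 189.91139805448816, 'k1': -0.11086146731761075, 'extrinsics': [[0.0859, -0.9741, 0.2094, 0.2429], [-0.9963, -0.0842, 0.0173, -0.0187], [0.0008, -0.2101, -0.9777, 1.2478], [0.0, 0.0, 0.0, 1.0]]}
0.0187 [-1.79917969e+02 -8.32847591e-04  2.68610610e+01] 0.1
```

View pics/top0.png

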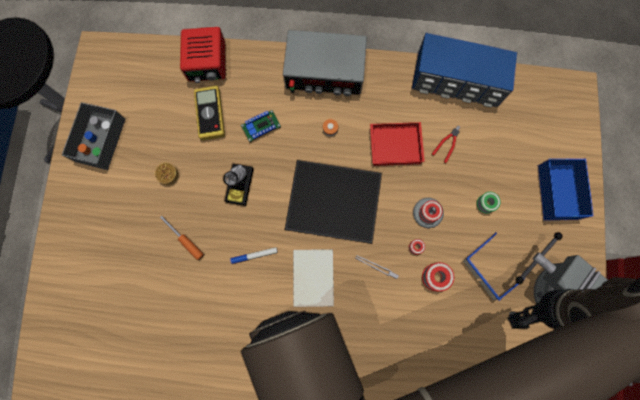

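View pics/scene0.png

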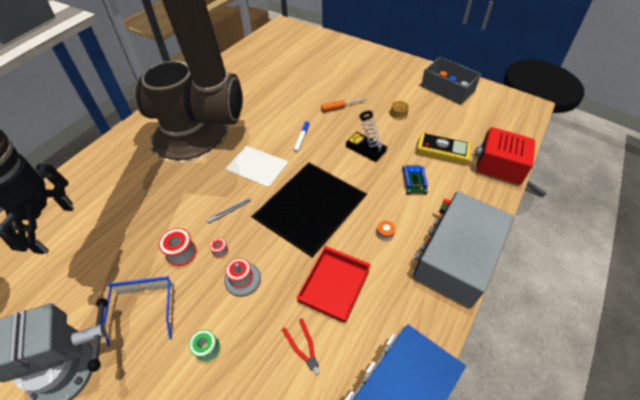

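Top view: the red-reel lookalikes are (431,211) on the stand (middle size), (438,277) on the bench (large) and (417,247) (small). I want (431,211), which is also the one on the spindle. Other things: green reel (489,202), tray (396,144), mat (334,202), board (261,125), flux (330,127), cleaner (167,174), iron stand (238,185).

```bash
cat > h.py <<'E'
import numpy as np,cv2
from station import manip,kin,cams
def cast(p,px,z):
    f=200/np.tan(np.radians(p['vfov']/2));K=np.array([[f,0,p['cx']],[0,f,p['cy']],[0,0,1]])
    u=cv2.undistortPoints(np.array(px,float).reshape(-1,1,2),K,np.array([p['k1'],0,0,0.])).reshape(-1,2)
    E=np.array(p['extrinsics']);d=np.c_[u,np.ones(len(u))]@E[:3,:3].T;o=E[:3,3]
    return (o+d*((z-o[2])/d[:,2])[:,None])[:,:2]
def blobs(im,lo,hi,roi,n=1,minA=20,close=0):
    """largest contours in hsv range within roi (x0,y0,x1,y1)"""
    hsv=cv2.cvtColor(im,cv2.COLOR_RGB2HSV);x0,y0,x1,y1=roi
    if lo[0]>hi[0]: m=cv2.inRange(hsv,(0,*lo[1:]),hi)|cv2.inRange(hsv,lo,(180,*hi[1:]))
    else: m=cv2.inRange(hsv,lo,hi)
    k=np.zeros_like(m);k[y0:y1,x0:x1]=m[y0:y1,x0:x1]
    if close:k=cv2.morphologyEx(k,cv2.MORPH_CLOSE,np.ones((close,close),np.uint8))
    c=cv2.findContours(k,cv2.RETR_EXTERNAL,cv2.CHAIN_APPROX_NONE)[0]
    return [a[:,0] for a in sorted(c,key=cv2.contourArea,reverse=True)[:n] if cv2.contourArea(a)>minA]
def rect(p,c,z):
    """min-area rect of contour cast on plane z: centre,size,angle(deg)"""
    return cv2.minAreaRect(cast(p,c,z).astype(np.float32)*1000)
def snap(n,name=None):
    p=cams.camera_params(n);im=cams.read_camera(n)
    if name:cv2.imwrite(f'pics/{name}.png',im[:,:,::-1])
    return p,im
E
python3 - <<'E'
from h import *
p,im=snap('top','top1')
RED=((170,120,60),(8,255,255))
T={'mat':((0,0,0),(180,255,45),(280,150,390,250),.003),
'tray':(*RED,(365,115,430,172),.03),
'redreel':(*RED,(412,195,448,232),.052),
'big':(*RED,(420,255,460,300),.04),'small':(*RED,(405,236,428,258),.03),
'green':((45,80,40),(90,255,255),(470,185,505,220),.04),
'flux':((3,130,100),(14,255,255),(318,115,342,138),.026),
'board':((45,60,30),(130,255,255),(236,105,286,145),.018),
'iron':((0,0,0),(180,255,60),(215,155,260,212),.015),
'yellow':((22,150,120),(35,255,255),(222,180,250,206),.022)}
for k,(lo,hi,roi,z) in T.items():
    for c in blobs(im,lo,hi,roi,1,5,close=3): r=rect(p,c,z);print(k,np.round(r[0]),np.round(r[1]),round(r[2],1),c.mean(0).round())
print('cleaner',cast(p,[[167,173]],.032),'stand',cast(p,[[429,213]],.012))
big=cv2.resize(im[150:300,390:515],None,fx=4,fy=4,interpolation=2)
b2=cv2.resize(im[100:220,140:300],None,fx=4,fy=4,interpolation=2)[:, :]
cv2.imwrite('pics/crop1.png',big[:,:,::-1])
E
```

```text
mat [483. -26.] [231. 191.] 86.2 [333. 201.]
tray [ 651. -186.] [122. 145.] 7.2 [396. 143.]
redreel [ 468. -283.] [50. 42.] 48.6 [429. 212.]
big [ 300. -316.] [51. 50.] 48.0 [440. 276.]
small [ 375. -252.] [21. 32.] 4.6 [416. 245.]
green [ 509. -442.] [33. 45.] 4.8 [489. 202.]
flux [687.   0.] [41. 44.] 5.0 [330. 126.]
board [677. 196.] [59. 95.] 31.9 [260. 125.]
iron [503. 236.] [ 62. 110.] 85.5 [240. 185.]
yellow [471. 239.] [35. 27.] 83.7 [235. 196.]
cleaner [[0.5134809  0.43215122]] stand [[ 0.46843993 -0.28688804]]
```

View pics/crop1.png

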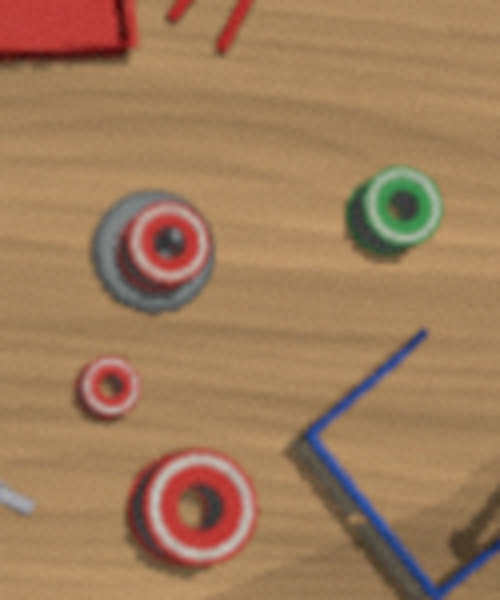

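The crop confirms it: the middle-sized red reel, with the spindle in its bore, is on the grey base at top-view pixel (432,211). The green reel is at (491,202). I'll move above the red reel for a close look.

Run:
```python
from h import *
p,_=snap('top')
print('red',cast(p,[[432.2,210.7]],.052),'green',cast(p,[[490.7,201.7]],.04),'spindle',cast(p,[[432.8,210]],.074))
x,y=cast(p,[[432.2,210.7]],.052)[0]
manip.movep([x,y,.24],[180,0,0])
p,im=snap('wrist','w1');print(np.round(np.array(p['extrinsics']),3).tolist(),manip.read_time_s(),p['cx'],p['cy'],p['vfov'])
```

```text
red [[ 0.46795222 -0.28641722]] green [[ 0.50790861 -0.44701575]] spindle [[ 0.46576859 -0.28297819]]
[[0.001, -0.952, -0.306, 0.547], [-1.0, -0.001, 0.001, -0.286], [-0.001, 0.306, -0.952, 0.382], [0.0, 0.0, 0.0, 1.0]] 1.3833 316.7780297657186 199.35908250998298 60.1512304211337
```

View pics/w1.png

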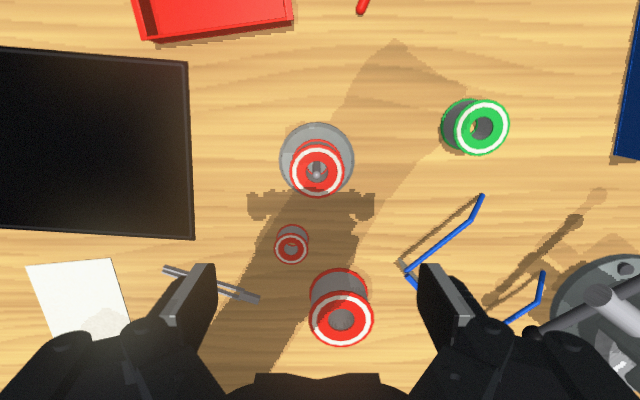

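Wrist view: red reel ring centre at (316,170), stand base disc at (316,158), green reel ring at (481,126), mat right corners at (187,62) and (194,240), tray at the top (212,18). I'll cast these and grip the red reel.

```bash
cat >> h.py <<'E'
W=((0,0,200),(180,60,255))
def ring(im,roi):
    c=blobs(im,*W,roi,1,30,close=5)
    return np.array(cv2.fitEllipse(c[0])[0]) if c else None
E
python3 - <<'E'
from h import *
p,im=snap('wrist')
r=ring(im,(285,130,345,200));g=ring(im,(440,90,515,160));print(r,g)
R=cast(p,[r],.052)[0];G=cast(p,[g],.04)[0]
print('red',R,'green',G,'mat',cast(p,[[187,62],[194,240]],.003),'base',cast(p,[[316.5,158.5]],.012),'tray corner',cast(p,[[293,24]],.03))
if np.linalg.norm(R-[.468,-.286])<.012:
    manip.movep([*R,.15],[180,0,0]);manip.line_to([*R,.024],vel=.1,max_force=15)
    manip.close();print(manip.read_opening(),manip.read_gripper_force(),manip.read_eef_pos(),manip.read_wrist_force(),manip.read_time_s())
    snap('wrist','w2')
E
```

```text
[316.06265259 171.18634033] [481.50250244 127.15795135]
red [ 0.46909372 -0.2856906 ] green [ 0.50988939 -0.44620871] mat [[ 0.57127243 -0.15422303]
 [ 0.37328295 -0.13944023]] base [[ 0.47380336 -0.28603977]] tray corner [[ 0.60200921 -0.26459306]]
0.05350107842861117 62.633247189223766 [ 0.46946571 -0.28609543  0.02506187] [-2.26231639  0.54452114  5.72798778] 3.6917
```

View pics/w2.png

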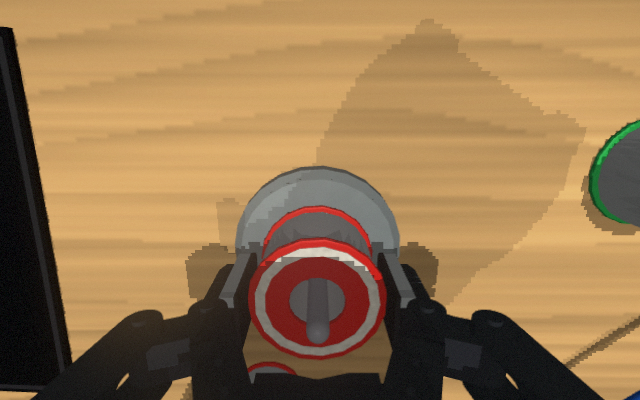

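Red reel held (opening 53.5 mm), ring at (317,300) with the spindle showing in the bore. Lifting it off straight, then looking at the tray from just short of it.

Run:
```python
from h import *
x,y,z=manip.read_eef_pos()
manip.line_to([x,y,.15],vel=.12);print(manip.read_opening(),manip.read_gripper_force())
manip.movep([.58,-.19,.22],[180,0,0])
p,im=snap('wrist','w3')
c=blobs(im,(170,120,60),(8,255,255),(0,0,640,225),2,500,close=5)
for a in c:print(rect(p,a,.03),a.min(0),a.max(0))
print(manip.read_time_s())
```

```text
0.05304552457666507 63.28973427414894
((654.2962646484375, -186.31759643554688), (114.52458190917969, 142.61483764648438), 7.282420635223389) [225  13] [395 163]
((551.9916381835938, -155.41329956054688), (156.7109832763672, 55.510215759277344), 86.86968994140625) [205 170] [359 224]
5.6833
```

View pics/w3.png

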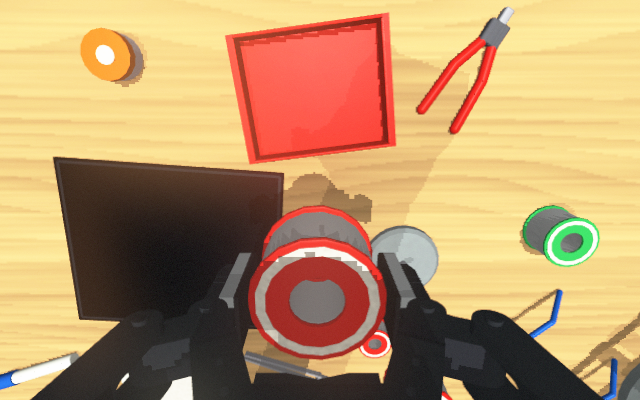

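Wrist view: reel in hand, tray corners at (228,36), (389,14), (395,146), (250,162), flux dot at (105,55), mat far corners at (54,157) and (284,173). Placing the red reel in the tray.

Run:
```python
from h import *
p=cams.camera_params('wrist')
c=cast(p,[[228,36],[389,14],[395,146],[250,162]],.03);C=c.mean(0)
print(c,C,np.degrees(np.arctan2(*(c[0]-c[1]))),'mat',cast(p,[[54,157],[284,173]],.003),'flux',cast(p,[[105,55]],.026))
d=c[0]-c[1]; yaw=-np.degrees(np.arctan2(d[0],d[1]))
print('yaw',yaw)
manip.movep([*C,.15],[180,0,yaw])
print(manip.line_to([*C,.0165],vel=.1,max_force=8),manip.read_eef_pos(),manip.read_wrist_force())
manip.open_jaws();manip.line_to([*C,.15],vel=.15)
manip.movep([.45,-.36,.24],[180,0,0])
snap('wrist','w4');print(manip.read_time_s())
```

```text
[[ 0.7008052  -0.11201704]
 [ 0.7178693  -0.25091461]
 [ 0.60525621 -0.26420622]
 [ 0.58961058 -0.12435228]] [ 0.65338532 -0.18787254] -7.0039099436907675 mat [[ 0.58875549  0.08382629]
 [ 0.57215513 -0.15442042]] flux [[ 6.85280226e-01 -4.61522743e-04]]
yaw 7.0039099436907675
False [ 0.65396306 -0.18803878  0.01729388] [ 0.54918804  0.71547778 -2.38041152]
10.2583
```

View pics/w4.png

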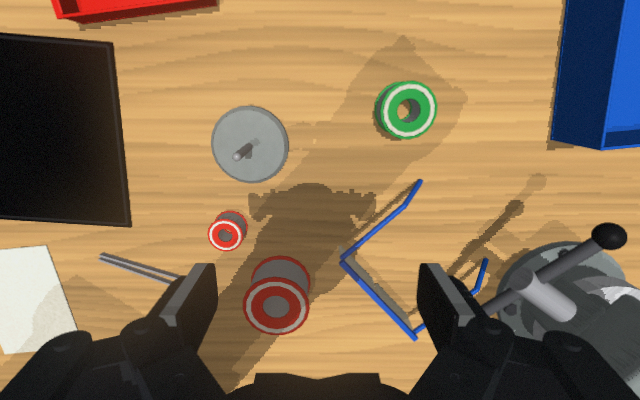

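Wrist view: bare stand disc at (250,144) with spindle tip at (236,157), green reel ring at (408,109). Now grip the green reel and fit it over the spindle.

Run:
```python
from h import *
p,im=snap('wrist')
g=ring(im,(370,75,440,145))
c=blobs(im,(0,0,70),(180,45,199),(205,100,295,190),1,500,close=5)[0];e=cv2.fitEllipse(cv2.convexHull(c))
S=cast(p,[e[0]],.012)[0];G=cast(p,[g],.04)[0];T=cast(p,[[237,156]],.073)[0]
print(e,S,T,g,G)
S=(S+T)/2
assert np.linalg.norm(G-[.5099,-.4462])<.01
manip.movep([*G,.12],[180,0,0]);manip.line_to([*G,.014],vel=.1,max_force=15);manip.close()
print(manip.read_opening(),manip.read_eef_pos())
manip.line_to([*G,.13],vel=.12)
manip.movep([*S,.13],[180,0,0]);print(S,manip.read_time_s())
snap('wrist','w5')
```

```text
((249.71986389160156, 144.05038452148438), (74.94206237792969, 79.1109619140625), 131.1554412841797) [ 0.47269241 -0.28657514] [ 0.47135996 -0.28646565] [409.09439087 110.02689362] [ 0.50979669 -0.44632137]
0.05347028910255352 [ 0.51028326 -0.44689811  0.01526192]
[ 0.47202619 -0.28652039] 14.425
```

View pics/w5.png

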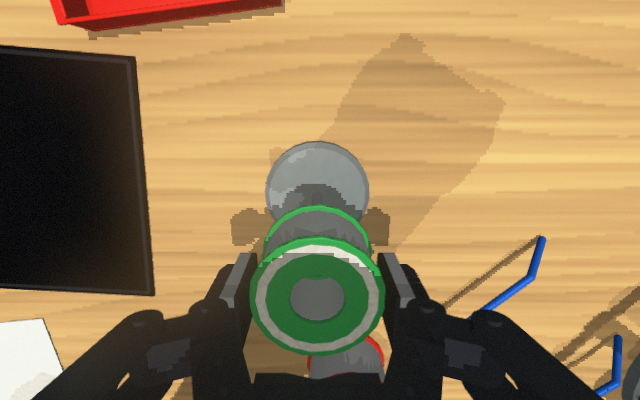

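Green reel held, ring centre at (317,298), stand disc behind it at (317,190). I'll correct for the in-hand offset and lower it under force guard.

Run:
```python
from h import *
S=np.array([.4720,-.2865])
t=manip.read_eef_pos();p,im=snap('wrist')
c=blobs(im,(45,80,40),(90,255,255),(240,230,395,360),1,500,close=9)[0];e=cv2.fitEllipse(cv2.convexHull(c))
o=cast(p,[[317,298]],t[2]+.0248)[0];print(e,o-t[:2],t)
off=np.clip(o-t[:2],-.003,.003)
X=S-off
print(manip.line_to([*X,.0285],vel=.08,max_force=10),manip.read_eef_pos(),manip.read_wrist_force())
print(manip.line_to([*X,.0265],vel=.03,max_force=5),manip.read_eef_pos())
manip.open_jaws();manip.line_to([*X,.15],vel=.15)
manip.movep([.5,-.12,.26],[180,0,0]);p,im=snap('wrist','w6');print(manip.read_time_s())
snap('top','top2')
```

```text
((316.82843017578125, 284.55523681640625), (140.1670379638672, 144.42848205566406), 6.232285022735596) [0.00057477 0.0003932 ] [ 0.47232414 -0.28687035  0.12994353]
False [ 0.47184323 -0.28712972  0.02911496] [-0.51874321 -0.26094563 -3.8929689 ]
False [ 0.47209792 -0.28728896  0.02723691]
18.4667
```

View pics/w6.png

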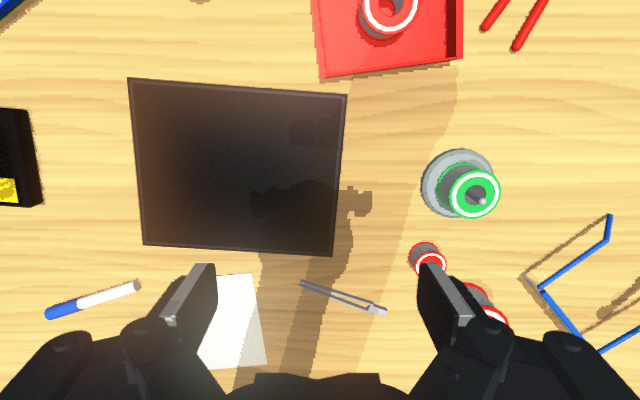

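Green reel is on the spindle (ring at (476,194), spindle tip through the bore), red reel in the tray at (388,10). Mat corners are (128,78), (347,95), (333,256), (143,244). Next, compute the mat pose and look at the board.

Run:
```python
from h import *
p=cams.camera_params('wrist')
c=cast(p,[[128,78],[347,95],[333,256],[143,244]],.003);M=c.mean(0)
d=c[0]-c[1]+c[3]-c[2];print(c,'mat',M,'yaw',-np.degrees(np.arctan2(d[0],d[1])),np.linalg.norm(c[0]-c[1]),np.linalg.norm(c[1]-c[2]))
manip.movep([.58,.22,.24],[180,0,0])
p,im=snap('wrist','w7')
for a in blobs(im,(40,60,30),(130,255,255),(130,0,520,200),3,300,close=9):
    r=rect(p,a,.02);print(r,a.min(0),a.max(0),cv2.boxPoints(cv2.minAreaRect(a)).round().tolist())
```

```text
[[ 0.58778432  0.08369976]
 [ 0.57054655 -0.15337309]
 [ 0.37388184 -0.14064272]
 [ 0.39099529  0.09860655]] mat [ 0.480802   -0.02792738] yaw -4.124894559341608 0.2376987023621976 0.19707630300915963
((675.6851196289062, 196.49403381347656), (56.78892517089844, 97.79103088378906), 32.3538818359375) [286  15] [398 120] [[282.0, 72.0], [370.0, 13.0], [404.0, 64.0], [316.0, 123.0]]
```

View pics/w7.png

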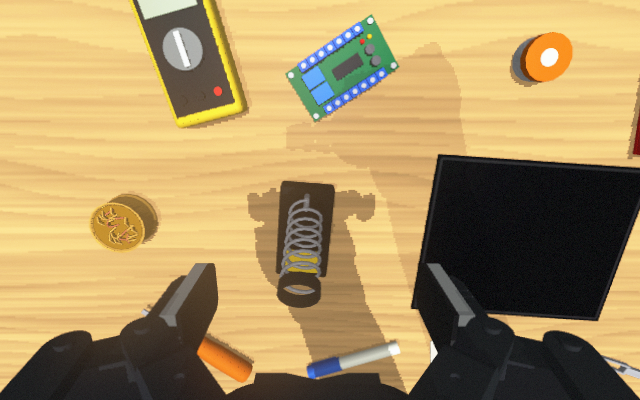

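Wrist view: board centre (343,68) tilted up to the right, flux dot (549,57), cleaner top ellipse (118,226), iron stand base corners (281,181), (335,185), (327,277), (277,272). Gripping the board and laying it on the mat.

Run:
```python
from h import *
p=cams.camera_params('wrist')
print('iron',cast(p,[[281,181],[335,185],[327,277],[277,272]],.022),'flux',cast(p,[[549,57]],.026),'clean',cast(p,[[118,226]],.032))
M=np.array([.4808,-.0279]);B=np.array([.6757,.1965])
manip.movep([*B,.13],[180,0,-57.6])
manip.line_to([*B,.005],vel=.1,max_force=15);manip.close();print(manip.read_opening(),manip.read_eef_pos(),manip.read_time_s())
z=manip.read_eef_pos()[2]
manip.line_to([*B,.12],vel=.12)
manip.movep([*M,.12],[180,0,-94.1]);print(manip.read_opening())
print(manip.line_to([*M,z+.0025],vel=.08,max_force=8),manip.read_eef_pos(),manip.read_wrist_force())
manip.open_jaws();manip.line_to([*M,.12],vel=.15)
manip.movep([.61,.0,.2],[180,0,0])
snap('wrist','w8');print(manip.read_time_s())
```

```text
iron [[0.56392259 0.25926077]
 [0.55949851 0.20103241]
 [0.44698319 0.20863976]
 [0.45357301 0.26739613]] flux [[0.68624166 0.00083903]] clean [[0.51582439 0.43673839]]
0.05463394712232181 [0.67625882 0.19667996 0.0059958 ] 25.9167
0.054217642312086325
True [ 0.48043501 -0.02787306  0.00894192] [-0.55295483 -0.00925994  5.60673256]
32.2833
```

View pics/w8.png

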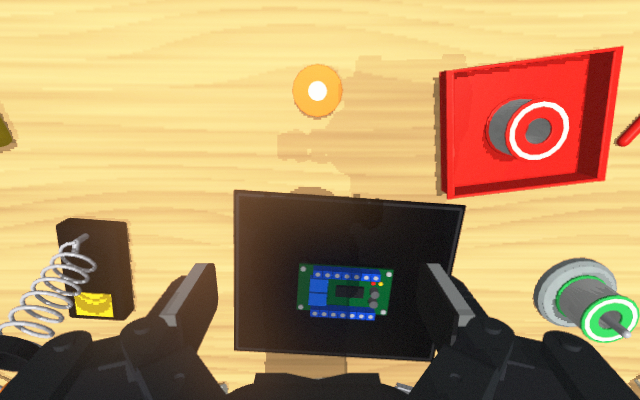

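Board lies square in the middle of the mat (centre (345,291)). Flux pot dot is at (317,91). Placing flux pot and then the cleaner.

Run:
```python
from h import *
def pick(P,yaw,z,lift):
    manip.movep([*P,.12],[180,0,yaw]);manip.line_to([*P,z],vel=.1,max_force=15);manip.close()
    o=manip.read_opening();q=manip.read_eef_pos();print(o,q,manip.read_gripper_force());manip.line_to([*P,lift],vel=.12);return q[2],o
def place(P,yaw,z,lift):
    manip.movep([*P,lift],[180,0,yaw]);print(manip.read_opening(),manip.line_to([*P,z],vel=.08,max_force=8),manip.read_eef_pos())
    manip.open_jaws();manip.line_to([*P,lift],vel=.15)
p,im=snap('wrist');F=cast(p,[[317.5,91]],.026)[0];print(F)
F=(F+[.6862,.0008])/2
z,o=pick(F,0,.004,.12)
assert .03<o<.06
place([.5456,-.0325],-4,z+.0025,.12)
C=np.array([.5158,.4367])
manip.movep([.44,.40,.22],[180,0,0]);snap('wrist','w9');print(manip.read_time_s())
```

```text
[6.85970829e-01 6.52067681e-05]
0.04187310563325284 [6.86612370e-01 4.51586399e-04 4.78836736e-03] 61.2681519985199
0.041911896653920235 True [ 0.54524596 -0.03249137  0.00774586]
40.875
```

View pics/w9.png

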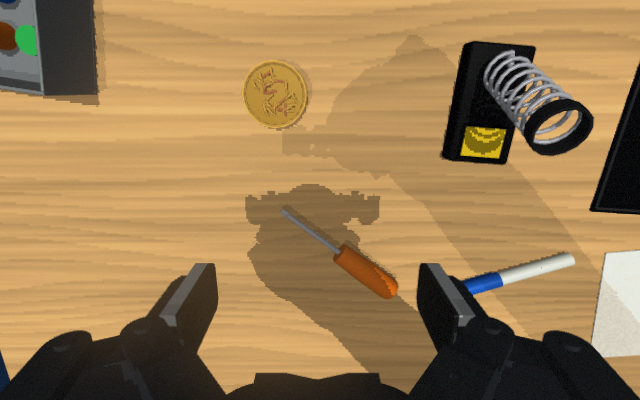

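Cleaner top centre at (277,94), with clear bench around it. Gripping along x, carrying it high over the iron stand, setting it in the gap.

Run:
```python
from h import *
p=cams.camera_params('wrist');C=cast(p,[[277,94]],.032)[0];print(C)
assert np.linalg.norm(C-[.5158,.4367])<.012
manip.movep([*C,.12],[180,0,-90]);manip.line_to([*C,.008],vel=.1,max_force=15);manip.close()
z=manip.read_eef_pos()[2];print(manip.read_opening(),z)
manip.line_to([*C,.23],vel=.15)
T=[.4935,.1486]
manip.movep([*T,.23],[180,0,-94]);print(manip.read_opening())
print(manip.line_to([*T,z-.0005],vel=.1,max_force=8),manip.read_eef_pos())
manip.open_jaws();manip.line_to([*T,.25],vel=.15)
manip.move_joints([-63.14,7.208,-2.269,80.523,0,90])
snap('top','top9');snap('scene','scene9');print(manip.read_time_s())
a=cv2.imread('pics/top9.png')[90:290,130:530];cv2.imwrite('pics/top9c.png',cv2.resize(a,None,fx=2,fy=2,interpolation=2))
```

```text
[0.51441926 0.43587837]
0.058467062701492004 0.009247609407474464
0.05806847904215373
False [0.49361922 0.14862373 0.00920716]
53.6167
```

View pics/top9c.png

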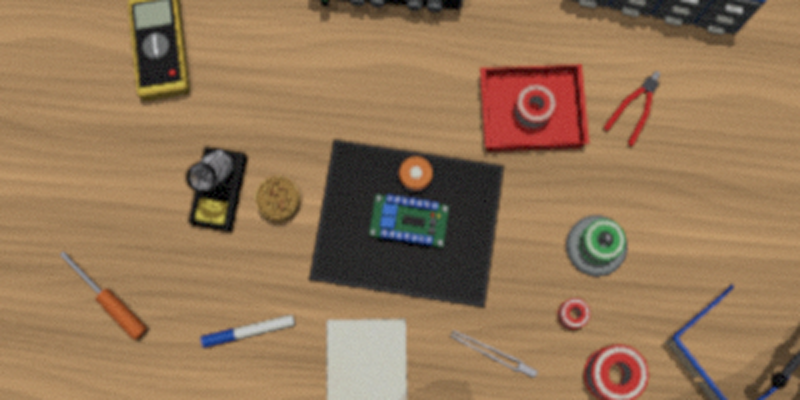

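View pics/scene9.png

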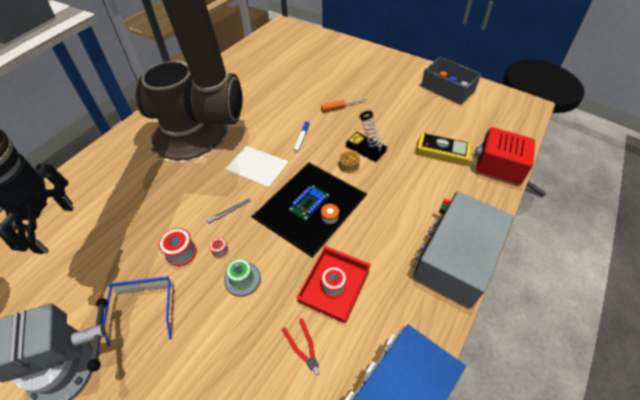

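Both views agree: board (410,220) sits on the mat centre (408,223), with the flux pot (416,173) behind it. The cleaner (278,199) is between stand and mat, the green reel is on the spindle and the red one is in the tray. Handing in.

```bash
python3 -c "
from station import workorder;print(workorder.close_job())"
```

```text
the job is handed in; nothing more can be done
None
```

I handed the job in at about 54 s on the robot clock, with every item placed as asked according to the final top and scene pictures; the hand-in gave no verdict.

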